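# Mount the organiser tray on its post and pin and fill it

### The job

Put the desk organiser together: lower the white tray by its blue handle over the post and the red pin of the round wooden stand, both at once, until it sits fully home and flat. Then stand the amber jar and the green jar upright in the tray's two end cells, one jar per cell, setting things down rather than dropping them. Leave the cup, bottle, glasses case and note pad where they are.

Things in the scene. Friction and masses are not known exactly. Their poses are not given: they have to be found in the camera images.
- stand: Round wooden stand, fixed to the desk: dark foot disc 160 mm across, 12 mm thick; on it a light drum 130 mm across whose flat top (the tray's seat) is 40 mm above the desk. Origin: on its axis at desk level, z up. A steel post stands on the axis, a red pin 40 mm from it along the stand's +y.
- post (a point): Tip of the steel post on the stand's axis: 20 mm in diameter, rising 40 mm above the seat (tip 80 mm above the desk); its top 10 mm tapers to 8 mm.
- pin (a point): Tip of the stand's red pin: 12 mm in diameter, rising 28 mm above the seat (tip 68 mm above the desk); its top 7 mm tapers to 5 mm.
- tray: Loose white tray, 200 (x) by 112 mm (y), about 0.4 kg, flat on the desk. Origin: centre of its underside, z up. Floor 8 mm thick, with a through hole 24 mm in diameter at the origin for the post. An open cell at each x end, a blue bridge handle between them. It fits one way only: seated, its origin is 40 mm above the stand's and the axes of both are parallel.
- handle (a point): Middle of the bar of the tray's blue handle, 76 mm above the underside, over the origin. The bar runs along the tray's x, 14 mm wide (y), 12 mm high, 52 mm clear length between uprights 8 mm thick. Pinch it across y from above.
- pin_hole (a point): Centre of the tray's pin hole, 16 mm in diameter, through the floor; the point is at the top of the floor (tray frame 0, 40, 8 mm).
- cell_a (a point): Centre of the floor of the tray's -x cell (tray frame -64, 0, 8 mm). Each cell is 64 mm (x) by 104 mm (y) inside; walls 4 mm thick, their tops 33 mm above the tray's underside.
- cell_b (a point): Centre of the floor of the tray's +x cell (tray frame 64, 0, 8 mm).
- amber_jar: Round amber glass jar with a black lid, 50 mm in diameter, 80 mm tall, about 0.18 kg, standing on the desk. Origin: centre of its underside, z up. Either jar may go in either cell.
- green_jar: Round green glass jar with a white lid, same size and weight as the amber one. Origin: centre of its underside, z up.
- pen_mug: Bystander: blue cup 76 mm across, 90 mm tall, at the far side. Origin: centre of its underside.
- water_bottle: Bystander: grey bottle 68 mm across, 190 mm tall, at the far side. Origin: centre of its underside.
- glasses_case: Bystander: green glasses case 60 x 155 x 35 mm at the far side. Origin: centre of its underside.
- note_pad: Bystander: yellow note pad 76 x 76 x 14 mm at the near side. Origin: centre of its underside.
Things that resemble listed ones, but are neither listed nor needed, are in the scene too. Leave any turquoise look-alike of the tray alone.

How it is judged (in metres and radians):
On the way, in this order (a step that is already met when the one before it is completed fails the run):
1. the tray sits fully home on the stand, over post and pin, and is let go (z of tray in the frame of stand below 0.0435 m and horizontal distance between pin_hole and pin below 0.006 m and horizontal distance between tray and stand below 0.006 m and angle between tray's own z axis and vertical below 0.04 rad and contact force between the fingers and tray below 0.3 N), for 0.2 s.
2. a first jar stands in one of the cells of the seated tray (z of tray in the frame of stand below 0.0435 m and horizontal distance between pin_hole and pin below 0.006 m and horizontal distance between tray and stand below 0.006 m and angle between tray's own z axis and vertical below 0.04 rad and ((x of amber_jar in the frame of cell_a between -0.012 and 0.012 m and y of amber_jar in the frame of cell_a between -0.033 and 0.033 m and z of amber_jar in the frame of cell_a between -0.005 and 0.005 m and angle between amber_jar's own z axis and vertical below 0.08 rad) or (x of amber_jar in the frame of cell_b between -0.012 and 0.012 m and y of amber_jar in the frame of cell_b between -0.033 and 0.033 m and z of amber_jar in the frame of cell_b between -0.005 and 0.005 m and angle between amber_jar's own z axis and vertical below 0.08 rad) or (x of green_jar in the frame of cell_a between -0.012 and 0.012 m and y of green_jar in the frame of cell_a between -0.033 and 0.033 m and z of green_jar in the frame of cell_a between -0.005 and 0.005 m and angle between green_jar's own z axis and vertical below 0.08 rad) or (x of green_jar in the frame of cell_b between -0.012 and 0.012 m and y of green_jar in the frame of cell_b between -0.033 and 0.033 m and z of green_jar in the frame of cell_b between -0.005 and 0.005 m and angle between green_jar's own z axis and vertical below 0.08 rad))), for 0.1 s.
At the end, for the whole second after the job is handed in: The tray is home: underside within 3.5 mm of the seat, middle and pin hole within 6 mm of the post's and pin's axes, tilt under 0.04 rad. One jar stands in each cell, in either order: within 5 mm of its floor, tilt under 0.08 rad. All at rest (z of tray in the frame of stand below 0.0435 m and horizontal distance between pin_hole and pin below 0.006 m and horizontal distance between tray and stand below 0.006 m and angle between tray's own z axis and vertical below 0.04 rad and (((x of amber_jar in the frame of cell_a between -0.012 and 0.012 m and y of amber_jar in the frame of cell_a between -0.033 and 0.033 m and z of amber_jar in the frame of cell_a between -0.005 and 0.005 m and angle between amber_jar's own z axis and vertical below 0.08 rad) and (x of green_jar in the frame of cell_b between -0.012 and 0.012 m and y of green_jar in the frame of cell_b between -0.033 and 0.033 m and z of green_jar in the frame of cell_b between -0.005 and 0.005 m and angle between green_jar's own z axis and vertical below 0.08 rad)) or ((x of amber_jar in the frame of cell_b between -0.012 and 0.012 m and y of amber_jar in the frame of cell_b between -0.033 and 0.033 m and z of amber_jar in the frame of cell_b between -0.005 and 0.005 m and angle between amber_jar's own z axis and vertical below 0.08 rad) and (x of green_jar in the frame of cell_a between -0.012 and 0.012 m and y of green_jar in the frame of cell_a between -0.033 and 0.033 m and z of green_jar in the frame of cell_a between -0.005 and 0.005 m and angle between green_jar's own z axis and vertical below 0.08 rad))) and linear speed of each of tray, amber_jar, green_jar below 0.02 m/s); the robot touches nothing.
It fails at once if a jar tips over (more than 0.7 rad) (angle between any of amber_jar, green_jar's own z axis and vertical above 0.7 rad).
It fails at once if the tray or a jar is dropped (falls free of the fingers at more than 0.6 m/s, from about 20 mm) ((linear speed of tray above 0.6 m/s and contact force between the fingers and tray below 0.1 N) or (linear speed of amber_jar above 0.6 m/s and contact force between the fingers and amber_jar below 0.1 N) or (linear speed of green_jar above 0.6 m/s and contact force between the fingers and green_jar below 0.1 N)).
It fails at once if a bystander is moved more than 30 mm (distance of any of pen_mug, water_bottle, glasses_case, note_pad from where it was at the start of the episode above 0.03 m).
It also fails if it takes over 72 s, if anything falls off the work surface, if the arm or the gripper's body presses on something with over 40 N, if the wrist force passes 120 N, or if a joint passes its speed limit or range.

### The arm

A 7-joint arm with a two-finger parallel gripper is mounted at the origin on the work surface. World frame = base frame: x ahead of the robot, y to its left, z up, the work surface at z = 0. Lengths are in mm, angles in rad, forces in N, time in s.
With the tool pointing down it reaches from about 425 to 875 mm from the base axis. Payload 8.4 kg.
Tool frame: the origin (TCP) lies on the centre line of the jaws, within the pads' length; the fingertips stand 22 mm ahead of it and the grasp point (between the pads) lies 3 mm ahead of it; z points along the fingers, y is the line along which they close (so a half turn about z gives the same grasp; the last joint's range is limited). The gripper opens to 87 mm and grips with 3 to 60 N. Pads are 19 mm wide; open, the fingers measure 117 mm over their backs; the gripper's body (75 mm by 190 mm) begins 51 mm behind the grasp point.
Start: joints at [-1.296, 0.333, 0.04, 1.465, -0.013, 1.343, -0.059], TCP at [237.351, 605.086, 244.546] pointing down, gripper open.
Joint ranges: [-2.58, 2.58], [-0.38, 2.09], [-1.3, 1.39], [0.25, 2.4], [-1.5, 4.64], [0.08, 2.09], [-2.65, 2.65]. Speed limits (rad/s): [2.22, 2.22, 2.79, 2.79, 3.14, 3.14, 3.14].

### API

Orientations are given as a unit quaternion [x, y, z, w].
In Python, from workcell import monitor, eyes, sign_off gives the robot as it stands.
- The arm moves only by the tool jog_arm, never from a script. Its argument "plan" is a list that holds one entry, the list of rows, each a list of 4 numbers: the shift along the world's x, y, z in units of 0.3 m (1.0 is 0.3 m), then the turn about the world's z in units of 8 degrees (1.0 is 8 degrees). A call has exactly 5 rows; each row shifts and turns the commanded pose from where the row before left it; what a row does not reach is not made up. A row lasts 1/10 s, in which the tool goes at most 50 mm and 8.59 degrees, less where a joint would pass 70% of its speed; a pose out of reach is approached as far as the arm can. A call with a number of a shift or a turn outside -1 to 1 is refused whole. A call with a gripper value outside its range is refused whole. "gripper" is the opening, from -1 (shut) to 1 (fully open), set as the call begins (left out, the last holds). The fingers move at their own pace and stop on an object; "newtons" is the grip in N (left out, the last holds). Time passes only in rows, so rows that do not move let the fingers close, or fill a call up. It gives the time, the measured TCP pose, the force, the opening and the grip force at its end, in the units of the state.
- monitor.get_state(): the state, without advancing time (a new reading comes with each control period).
- eyes.get_image(name): name is "scene" or "top" or "wrist"; returns a dict with "img" (384x512x3 uint8, red, green, blue), "z_map" (384x512 float32, mm along the optical axis (not along the pixel's ray), 0 where there is no reading), "fx", "fy", "cx", "cy" (pixels), "R" (3x3) and "t" (3): a world point X has camera coordinates R X + t. Camera axes: x right, y down, z forward; pixel columns grow to the right and rows downward; lengths in mm; the calibration is good to about 2 mm. A picture is of the moment at which its call begins.
- sign_off(): hands the job in; it is judged then, once.
The state is a dict: "time": time; "q": joint angles; "qd": joint speeds; "joint_torque": joint torques, N m; "ee_pos": TCP position; "eef_rot": TCP orientation; "ft_force": force on the tool from outside, world axes, zero at the start; "wrist_torque": the same for the moment, N m; "grip_width": finger opening in mm; "grasp_force": force on a finger pad.
Only numpy, scipy, OpenCV 4.12 (cv2) and the standard library are available. Lean on these libraries where they do the work, as an engineer would, in place of code of your own. Each camera call takes 0.05 s, during which the arm holds its last target. There are 200 camera calls.

## Working session

There is one attempt and no reset: what is moved stays moved. The work goes in short steps, Python scripts to look and compute and a tool call to move; the robot and the scene stay as the last step left them, time stands still between calls to the robot, and variables do not carry over. Pictures are saved under pics/ and viewed, at most 10 in all, crops included, and the job is handed in when it is done.

Besides the shell and the picture viewer there is one more tool, called by a JSON object that holds its "api" and its "payload". jog_arm: Moves the arm, as the interface text tells. Its arguments: {"type":"object","properties":{"plan":{"type":"array"},"gripper":{"type":"number"},"newtons":{"type":"number"}},"required":["plan"]}

```bash
mkdir -p pics
cat > h.py <<'E'
import numpy as np, cv2
from workcell import monitor, eyes, sign_off
def get(n):
    d=eyes.get_image(n); return d
def save(d,f,crop=None,s=1):
    im=cv2.cvtColor(d["img"],cv2.COLOR_RGB2BGR)
    if crop: x0,y0,x1,y1=crop; im=im[y0:y1,x0:x1]
    cv2.imwrite("pics/"+f,cv2.resize(im,None,fx=s,fy=s,interpolation=cv2.INTER_CUBIC))
def cloud(d):
    z=d["z_map"].astype(float); v,u=np.indices(z.shape)
    P=np.stack([(u-d["cx"])/d["fx"]*z,(v-d["cy"])/d["fy"]*z,z],-1)
    return (P-np.array(d["t"]))@np.array(d["R"])
def ray(d,u,v,h):
    R=np.array(d["R"]);c=-R.T@np.array(d["t"]);r=R.T@np.array([(u-d["cx"])/d["fx"],(v-d["cy"])/d["fy"],1])
    return c+r*(h-c[2])/r[2]
E
python3 - <<'E'
from h import *
a=get("top");b=get("scene")
np.save("/tmp/top.npy",a,allow_pickle=True)
im=np.hstack([a["img"],b["img"]])
save(a,"top0.png",s=1.5); save(b,"scene0.png",s=1.5)
print(monitor.get_state()["eef_rot"],monitor.get_state()["ee_pos"],monitor.get_state()["time"])
R=np.array(a["R"]);print(-R.T@a["t"],R)
E
```

```text
[ 1.85826673e-01  9.82582260e-01 -7.37609640e-04 -7.74819766e-05] [237.24320047 604.73546968 243.74774926] 0.1
[423.61003707   7.90182125 992.14363148] [[-0.02062866 -0.99933697  0.03000125]
 [-0.99458749  0.01745568 -0.1024257 ]
 [ 0.1018341  -0.03195177 -0.99428814]]
```

View pics/top0.png

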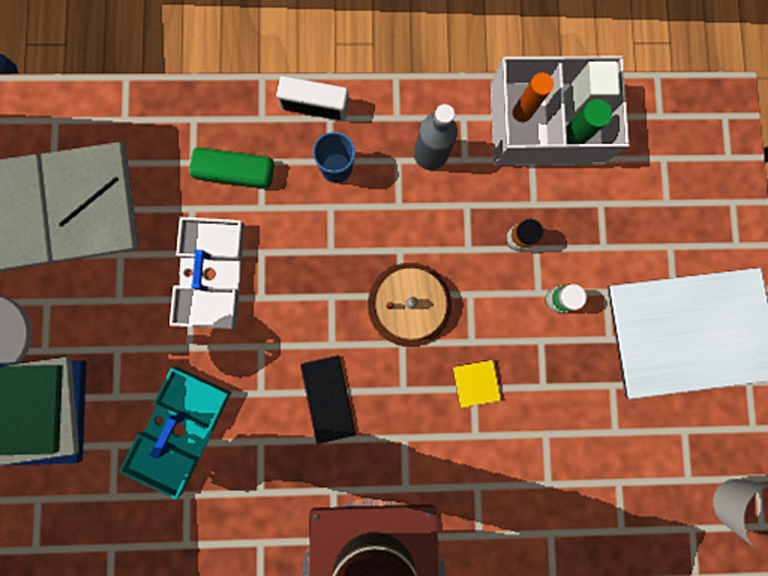

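View pics/scene0.png

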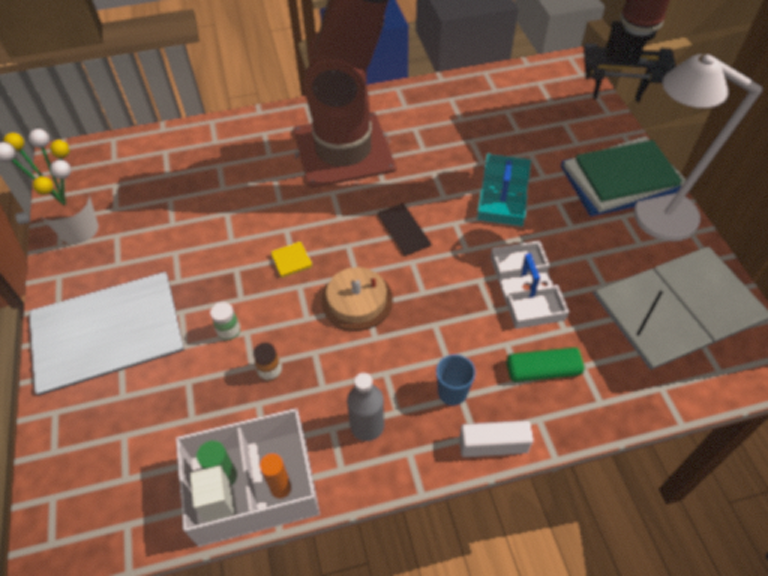

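The top view (1.5x) shows these candidates:
- **Tray:** white tray with blue handle at (205,273), chosen. The turquoise one at (175,432), the white box at (312,98) and the crate at (560,110) are rejected.
- **Stand:** (410,304), with the red pin at (390,305) to the left of the post.
- **Amber jar:** black lid at (527,235), chosen. The orange cylinder in the crate at (533,95) is rejected.
- **Green jar:** white lid at (572,298), chosen. The green cylinder in the crate at (592,120) is rejected.

The scene view agrees. Next I'll measure and check one close crop.

Run:
```python
from h import *
a=get("top")
save(a,"crop0.png",(100,130,410,250),2.5)
P=cloud(a); hsv=cv2.cvtColor(a["img"],cv2.COLOR_RGB2HSV).astype(int)
H,S,V=hsv[...,0],hsv[...,1],hsv[...,2]; Z=P[...,2]; v,u=np.indices(Z.shape)
def box(x0,y0,x1,y1): return (u>=x0)&(u<x1)&(v>=y0)&(v<y1)
def rep(n,m):
    q=P[m]; print(n,m.sum(),np.round(np.median(q,0),1),np.round(q.min(0),1),np.round(q.max(0),1))
T=box(105,135,172,230)
rep("desk",box(180,180,230,200))
def rect(n,m,h):
    c=np.argwhere(m)[:,::-1]; pts=np.array([ray(a,x,y,h)[:2] for x,y in c],np.float32)
    r=cv2.minAreaRect(pts); print(n,m.sum(),r, pts.mean(0))
m=T&(S<60)&(V>110)&(Z>25)&(Z<45); rect("tray rim",m,33)
m=T&(H>100)&(H<130)&(S>130); rep("handle",m); rect("bar",m&(Z>68),82)
# holes in tray
m=(T&(H<15)&(S>90)&(Z<20)&(np.abs(v-182)<10)).astype(np.uint8)
n,l,st,ce=cv2.connectedComponentsWithStats(m)
for i in range(1,n):
    if st[i,4]>8: print("hole",st[i],ce[i],ray(a,*ce[i],8)[:2])
D=box(235,165,312,240)
m=D&(Z>33)&(Z<48); rect("drum",m,40)
pts=np.array([ray(a,x,y,40)[:2] for x,y in np.argwhere(m)[:,::-1]],np.float32); print("circ",cv2.minEnclosingCircle(pts))
m=D&(Z>7)&(Z<48); 
rep("post",D&(Z>65)); rep("postarea",box(266,190,290,212)&(S<60)&(Z>50))
m=D&((H<6)|(H>174))&(S>150)&box(252,195,268,212); rep("pin",m); c=np.argwhere(m).mean(0); print(c, ray(a,c[1],c[0],62))
for n,b in (("amber",box(330,140,370,172)),("green",box(360,182,400,214))):
    m=b&(Z>70)&(Z<90); rep(n,m)
    pts=np.array([ray(a,x,y,80)[:2] for x,y in np.argwhere(m)[:,::-1]],np.float32); print("circ",cv2.minEnclosingCircle(pts),pts.mean(0))
for n,b in (("cup",box(205,85,240,122)),("bottle",box(272,66,308,115)),("case",box(122,95,184,127)),("pad",box(298,236,336,275))):
    rep(n,b&(Z>8))
```

```text
desk 1000 [5.254e+02 1.158e+02 5.000e-01] [423.6   7.9  -5.6] [554.3 187.6 992.1]
tray rim 433 ((549.6414184570312, 299.0107727050781), (114.19762420654297, 199.77264404296875), 85.68668365478516) [553.1763  300.61316]
handle 174 [548.4 296.5  81.7] [423.6   7.9  20.5] [582.4 307.7 992.1]
bar 142 ((548.3881225585938, 298.2710876464844), (15.54101848602295, 67.921630859375), 86.12895202636719) [548.58826 297.61615]
hole [105 173  15  19 266] [111.57518797 181.57894737] [551.95998612 376.8945408 ]
hole [160 173  12  19 217] [165.69124424 182.19354839] [547.64394221 225.43284052]
hole [136 179   8   8  45] [139.64444444 182.37777778] [548.35936824 298.48552417]
hole [123 180   5   4  18] [125.22222222 181.5       ] [551.54069205 338.83785237]
drum 1681 ((484.23895263671875, -75.02143859863281), (126.94879913330078, 126.71257781982422), 88.8159408569336) [484.53848  -76.010056]
circ ((484.9718017578125, -75.81144714355469), 64.81934356689453)
post 69 [478.7 -69.   78.6] [423.6 -85.4  65.2] [492.3   7.9 992.1]
postarea 34 [482.9 -74.   74.8] [476.3 -85.3  57.6] [492.1 -66.8  82.3]
pin 7 [477.6 -35.1  61.8] [475.  -40.5  41.2] [481.7 -32.4  65.2]
[204.         259.14285714] [477.71809818 -35.51328404  62.        ]
amber 226 [ 607.7 -289.6   80.7] [ 586.3 -312.8   70.1] [ 628.6 -268.8   84.1]
circ ((607.4714965820312, -289.3865966796875), 24.175189971923828) [ 607.80927 -289.8014 ]
green 238 [ 488.7 -359.9   80.4] [ 467.7 -384.8   70.2] [ 510.7 -338.8   84.2]
circ ((488.96966552734375, -359.7643127441406), 24.281871795654297) [ 488.33072 -359.8486 ]
cup 600 [771.   60.   63.6] [423.6   7.9   8. ] [792.3  96.5 992.1]
bottle 900 [ 764.2 -118.3  125.7] [ 423.6 -156.9    8.2] [809.7   7.9 992.1]
case 1178 [746.1 253.3  34.3] [423.6   7.9  11.8] [788.2 334.2 992.1]
pad 759 [ 335.1 -196.1   14.7] [ 291.7 -240.     8.1] [423.6   7.9 992.1]
```

View pics/crop0.png

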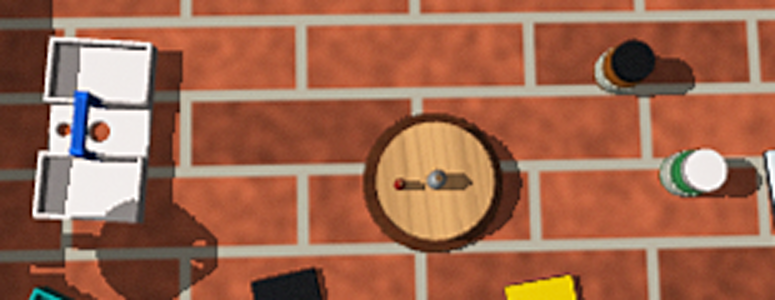

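The crop confirms the choices: the white tray with blue bar at crop (84,125), its pin hole left of the post hole, the stand's red pin at (399,184) left of the post at (437,180), and jar lids at (633,62) and (705,170). I'll move above the tray, then over the stand for a close wrist look.

{"api": "jog_arm", "payload": {"plan": [[[0.104,-0.102,-0.015,0.21],[0.104,-0.102,-0.015,0.21],[0.104,-0.102,-0.015,0.21],[0.104,-0.102,-0.015,0.21],[0.104,-0.102,-0.015,0.21]]], "gripper": 1}}

```text
time: 0.65
ee_pos: [394.3, 450.6, 221.7]
eef_rot: [0.113, 0.994, -0.0, -0.0]
ft_force: [1.0, -0.0, 0.4]
grip_width: 87.0
grasp_force: 0.0
```

{"api": "jog_arm", "payload": {"plan": [[[0.104,-0.102,-0.015,0.21],[0.104,-0.102,-0.015,0.21],[0.104,-0.102,-0.015,0.21],[0.104,-0.102,-0.015,0.21],[0.104,-0.102,-0.015,0.21]]]}}

```text
time: 1.15
ee_pos: [550.3, 297.6, 199.2]
eef_rot: [0.04, 0.999, -0.0, -0.0]
ft_force: [0.8, 0.5, 0.2]
grip_width: 86.8
grasp_force: 0.0
```

Run:
```python
from h import *
s=monitor.get_state();print(s["ee_pos"],s["eef_rot"],s["time"])
a=get("wrist");R=np.array(a["R"]);print(-R.T@a["t"],R,a["fx"])
save(a,"w1.png")
```

```text
[550.28662657 297.64455173 199.22568602] [ 3.96146519e-02  9.99215026e-01 -5.09585168e-05 -9.25241603e-05] 1.15
[479.90994836 302.95940426 339.72438516] [[ 7.92029506e-02  9.96858245e-01 -7.29330968e-04]
 [ 9.61447733e-01 -7.61961830e-02  2.64220359e-01]
 [ 2.63334671e-01 -2.16282456e-02 -9.64462063e-01]] 290.6158783438265
```

View pics/w1.png

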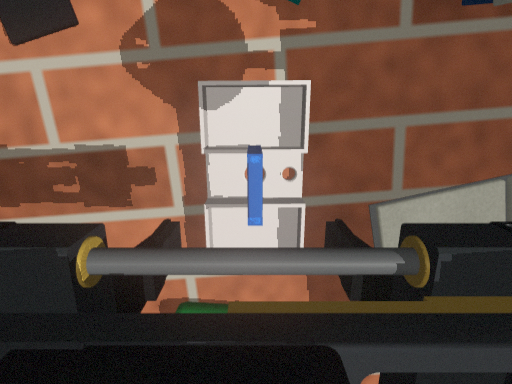

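The wrist view shows the tray centred between the fingers, with the bar at (255,185) and the pin hole at (289,174), on the right, which is +y. Next I measure it and go over the stand.

```bash
cat > tray.py <<'E'
from h import *
a=get("wrist");P=cloud(a);Z=P[...,2];hsv=cv2.cvtColor(a["img"],cv2.COLOR_RGB2HSV).astype(int);H,S,V=[hsv[...,i] for i in range(3)]
v,u=np.indices(Z.shape)
m=(H>100)&(H<130)&(S>130)&(Z>72)&(Z<95)&(v<232)
pts=np.array([ray(a,x,y,82)[:2] for x,y in np.argwhere(m)[:,::-1]],np.float32)
print("bar",cv2.minAreaRect(pts),np.median(Z[m]))
b=((H<20)&(S>80)&(v>160)&(v<190)&(u>278)&(u<300)).astype(np.uint8)
n,l,st,ce=cv2.connectedComponentsWithStats(b)
for i in range(1,n):
    if st[i,4]>20: print("hole",st[i],ce[i],ray(a,*ce[i],8)[:2],ray(a,*ce[i],4)[:2])
m=(S<60)&(V>120)&(Z>26)&(Z<42)&(u>190)&(u<320)&(v>75)&(v<160)
pts=np.array([ray(a,x,y,33)[:2] for x,y in np.argwhere(m)[:,::-1]],np.float32)
print("rim of -x cell",cv2.minAreaRect(pts))
E
python3 tray.py
```

```text
bar ((548.5419311523438, 298.9823303222656), (12.393717765808105, 67.34788513183594), 85.99691009521484) 82.30721405354252
hole [290 162  10  12 100] [294.83 167.67] [551.45932343 337.64436937] [552.26346434 338.14886555]
rim of -x cell ((486.4582824707031, 303.94476318359375), (112.11375427246094, 69.6566162109375), 85.63784790039062)
```

{"api": "jog_arm", "payload": {"plan": [[[-0.022,-0.125,0,0],[-0.022,-0.125,0,0],[-0.022,-0.125,0,0],[-0.022,-0.125,0,0],[-0.022,-0.125,0,0]]]}}

```text
time: 1.75
ee_pos: [515.7, 110.2, 199.4]
eef_rot: [0.04, 0.999, -0.0, -0.0]
ft_force: [1.4, -0.5, 0.3]
grip_width: 87.1
grasp_force: 0.0
```

{"api": "jog_arm", "payload": {"plan": [[[-0.022,-0.125,0,0.3],[-0.022,-0.125,0,0.3],[-0.022,-0.125,0,0.3],[-0.022,-0.125,0,0.3],[-0.022,-0.125,0,0.3]]]}}

```text
time: 2.25
ee_pos: [482.7, -77.2, 199.5]
eef_rot: [-0.065, 0.998, 0.0, 0.0]
ft_force: [0.8, 0.4, 0.1]
grip_width: 87.2
grasp_force: 0.0
```

Run:
```python
from h import *
s=monitor.get_state();print(s["ee_pos"],s["eef_rot"],s["time"])
a=get("wrist");save(a,"w2.png",(150,60,360,230),3.5)
P=cloud(a);Z=P[...,2];hsv=cv2.cvtColor(a["img"],cv2.COLOR_RGB2HSV).astype(int);H,S,V=[hsv[...,i] for i in range(3)]
v,u=np.indices(Z.shape);B=(v<215)&(u>150)&(u<360)
m=B&(Z>35)&(Z<46)
pts=np.array([ray(a,x,y,40)[:2] for x,y in np.argwhere(m)[:,::-1]],np.float32)
print("drum",cv2.minEnclosingCircle(pts),cv2.minAreaRect(pts)[:2])
m=B&(Z>74)&(Z<88); q=np.argwhere(m).mean(0)[::-1];print("post top",m.sum(),q,ray(a,*q,80))
m=B&(Z>52)&(Z<74)&((H<8)|(H>172))&(S>140); q=np.argwhere(m).mean(0)[::-1];print("pin",m.sum(),q,ray(a,*q,62),P[m].mean(0),Z[m].min(),Z[m].max())
m=B&(Z>65)&(Z<72)&((H<8)|(H>172))&(S>140); print("pintop",m.sum(),P[m].mean(0))
```

```text
[482.69183473 -77.18482751 199.5431368 ] [-6.51855034e-02  9.97873156e-01  1.16089866e-04  3.10511228e-05] 2.25
drum ((484.5209655761719, -77.0224838256836), 64.93707275390625) ((469.642578125, -79.00273132324219), (99.80094909667969, 129.6940155029297))
post top 139 [253.01438849 190.61870504] [482.18287266 -77.46735406  80.        ]
pin 63 [293.9047619  186.20634921] [477.26872568 -37.40405367  62.        ] [477.09133864 -37.54053123  62.66715529] 52.107737094867126 68.0764243059394
pintop 21 [478.05755039 -37.23877206  66.49704997]
```

View pics/w2.png

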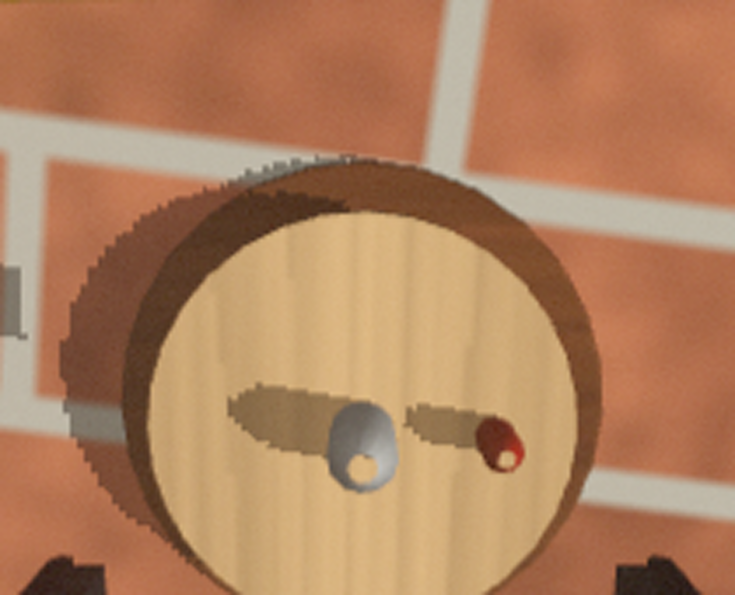

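The view shows the flat tip of the post at crop (362,468) and the pin's flat tip at (507,459), which map to image pixels (253.1,193.4) and (294.5,190.8). I'll cast rays for these tips.

Run:
```python
from h import *
a=get("wrist")
p=ray(a,253.1,193.4,80);q=ray(a,294.5,190.8,68);print(p,q,q-p,np.hypot(*(q-p)[:2]),np.degrees(np.arctan2(-(q-p)[0],(q-p)[1])))
im=a["img"].astype(int);v,u=np.indices(im.shape[:2])
# bright flat tips near those pixels, refine by mean
for c,r,h in ((p,(253.1,193.4),80),(q,(294.5,190.8),68)):
    w=(abs(u-r[0])<6)&(abs(v-r[1])<5)&(im[...,0]>200)&(im[...,1]>160);e=np.argwhere(w).mean(0)[::-1];print(w.sum(),e,ray(a,*e,h))
```

```text
[483.51767805 -84.15427628  80.        ] [479.15407798 -44.24361586  68.        ] [ -4.36360007  39.91066042 -12.        ] 40.14849711190001 6.239604218699955
33 [252.93939394 195.54545455] [485.59531195 -84.03972107  80.        ]
16 [293.3125 193.375 ] [481.86020596 -44.96304768  68.        ]
```

The same pixel now gives a y 7 mm different from the last frame, so I'll check how stable the frames are.

```bash
cat > tips.py <<'E'
from h import *
def tips(a):
    P=cloud(a);Z=P[...,2];im=a["img"].astype(int);v,u=np.indices(Z.shape);B=(v<225)&(u>150)&(u<360)
    m=B&(abs(Z-80)<1.5);q=np.argwhere(B&(Z>60)&(Z<90)&(abs(u-253)<18)).mean(0)[::-1]
    m=B&(Z>36)&(Z<44)
    pts=np.array([ray(a,x,y,40)[:2] for x,y in np.argwhere(m)[:,::-1]],np.float32);c=cv2.minEnclosingCircle(pts)
    hi=cv2.inRange(cv2.cvtColor(a["img"],cv2.COLOR_RGB2HSV),(0,150,60),(6,255,255))|cv2.inRange(cv2.cvtColor(a["img"],cv2.COLOR_RGB2HSV),(174,150,60),(180,255,255))
    w=B&(hi>0)&(Z>45)&(Z<72)
    return c,q,ray(a,*q,75)[:2],P[w].mean(0)
if __name__=="__main__":
    for i in range(4):
        s=monitor.get_state();a=get("wrist");R=np.array(a["R"]);print(s["time"],s["ee_pos"],s["eef_rot"][:2],-R.T@a["t"],R[0,:2],*tips(a))
E
python3 tips.py
```

```text
2.35 [482.09853506 -81.14395704 199.74924698] [-0.06137319  0.99811475] [411.97872419 -90.1867359  340.19752738] [-0.12240502  0.99247814] ((484.5809020996094, -77.02384185791016), 64.97002410888672) [257.3147541  189.53770492] [481.39359561 -77.52140963] [476.61632589 -37.16012793  62.4298872 ]
2.4 [482.71076251 -78.22920715 199.62483724] [-0.06197198  0.99807789] [412.62967524 -87.46970013 340.09482434] [-0.12368576  0.99232093] ((484.48248291015625, -77.05250549316406), 64.97325134277344) [254.2295082  188.61639344] [481.48958158 -77.44443073] [476.60715625 -37.10807209  63.15525466]
2.45 [483.11764417 -76.27370487 199.53847903] [-0.06318547  0.99800178] [413.07435064 -85.75782157 340.00808571] [-0.1260607   0.99202235] ((484.6584167480469, -76.99775695800781), 65.0093765258789) [252.29738562 187.98039216] [481.47984178 -77.3500123 ] [476.71978407 -37.16104057  62.27979049]
2.5 [483.35943563 -75.19584576 199.4735181 ] [-0.06418709  0.99793786] [413.34386622 -84.81742272 339.94932341] [-0.12806159  0.99176605] ((484.5254821777344, -77.01359558105469), 65.00093078613281) [251.1525974  187.65909091] [481.51018431 -77.37932281] [477.01537966 -37.26315952  62.16020713]
```

The arm was still settling, but the world results agree: drum centre (484.5,-77.0). I'll take one tip refinement now that it's still.

Run:
```python
from h import *
X=[]
for i in range(5):
    a=get("wrist");P=cloud(a);Z=P[...,2];v,u=np.indices(Z.shape);B=(v<225)&(u>220)&(u<320)
    o=[]
    for h,lo in((80,78.2),(68,66.2)):
        g=B&(Z>lo)&(Z<h+2.5)&((abs(P[...,1]+77)<12) if h==80 else (abs(P[...,1]+37)<8))
        e=np.argwhere(g).mean(0)[::-1]; o+=[g.sum(),*ray(a,*e,h)[:2]]
    X.append(o)
X=np.array(X);print(X.round(1));m=X.mean(0);print(m,np.degrees(np.arctan2(m[1]-m[4],m[5]-m[2])))
s=monitor.get_state();print(s["time"],s["ee_pos"],s["eef_rot"])
```

```text
[[ 38.  482.8 -77.   20.  479.2 -38.2]
 [ 39.  483.  -77.5  20.  479.4 -37.9]
 [ 42.  483.1 -77.4  20.  479.  -37.9]
 [ 37.  482.7 -76.8  17.  478.3 -37.9]
 [ 40.  482.9 -76.7  22.  479.4 -37.8]]
[ 39.2        482.91595228 -77.07855919  19.8        479.07452996
 -37.96898372] 5.609714527602951
2.8 [483.49249814 -75.10493099 199.47075704] [-6.50229966e-02  9.97883761e-01 -4.39228156e-05 -8.92391064e-05]
```

{"api": "jog_arm", "payload": {"plan": [[[0.022,0.125,0,-0.146],[0.022,0.125,0,-0.146],[0.022,0.125,0,-0.146],[0.022,0.125,0,-0.146],[0.022,0.125,0,-0.146]]]}}

```text
time: 3.3
ee_pos: [516.4, 113.6, 199.6]
eef_rot: [-0.013, 1.0, 0.0, 0.0]
ft_force: [0.2, -0.3, -0.2]
grip_width: 87.0
grasp_force: 0.0
```

{"api": "jog_arm", "payload": {"plan": [[[0.022,0.125,0,-0.146],[0.022,0.125,0,-0.146],[0.022,0.125,0,-0.146],[0.022,0.125,0,-0.146],[0.022,0.122,0,-0.146]]]}}

```text
time: 3.8
ee_pos: [549.1, 300.4, 199.3]
eef_rot: [0.037, 0.999, -0.0, -0.0]
ft_force: [-0.5, 0.0, 0.6]
grip_width: 86.7
grasp_force: 0.0
```

{"api": "jog_arm", "payload": {"plan": [[[0,0,0,0],[0,0,-0.03,0],[0,0,-0.07,0],[0,0,-0.07,0],[0,0,-0.03,0]]]}}

```text
time: 4.3
ee_pos: [548.5, 296.0, 137.1]
eef_rot: [0.038, 0.999, -0.001, -0.001]
ft_force: [-0.7, -0.2, 0.2]
grip_width: 87.0
grasp_force: 0.0
```

Run:
```python
from h import *
s=monitor.get_state();print(s["time"],s["ee_pos"],s["eef_rot"])
x,y=s["eef_rot"][:2];print(np.degrees(2*np.arctan2(y,x))-180)
a=get("wrist");save(a,"w3.png")
P=cloud(a);Z=P[...,2];H,S,V=cv2.split(cv2.cvtColor(a["img"],cv2.COLOR_RGB2HSV));m=(H>100)&(H<130)&(S>130)&(Z>74)&(Z<95)
pts=np.array([ray(a,x,y,82)[:2] for x,y in np.argwhere(m)[:,::-1]],np.float32)
print("bar",cv2.minAreaRect(pts))
```

```text
4.3 [548.45494608 296.03161398 137.05764765] [ 0.03825433  0.99926657 -0.00119771 -0.00121878]
-4.384699937133547
bar ((544.1966552734375, 299.8946533203125), (12.44379997253418, 57.54724884033203), 86.281982421875)
```

View pics/w3.png

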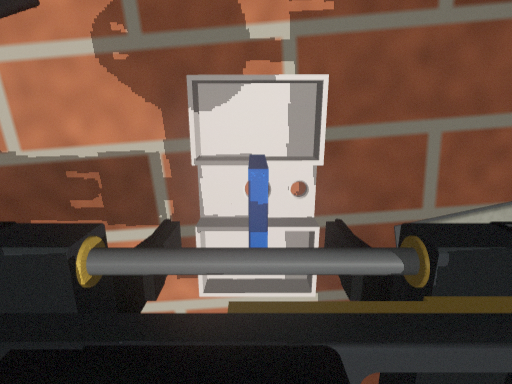

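Bar at (258,200) lies centred between the fingers. Descend and close.

{"api": "jog_arm", "payload": {"plan": [[[0,0.003,-0.07,0],[0,0,-0.07,0],[0,0,-0.04,0],[0,0,-0.02,0],[0,0,0,0]]]}}

```text
time: 4.85
ee_pos: [549.3, 298.7, 79.4]
eef_rot: [0.038, 0.999, -0.0, -0.0]
ft_force: [-0.4, 0.1, 0.4]
grip_width: 87.4
grasp_force: 0.0
```

{"api": "jog_arm", "payload": {"plan": [[[0,0,0,0],[0,0,0,0],[0,0,0,0],[0,0,0,0],[0,0,0,0]]], "gripper": -1, "newtons": 45}}

```text
time: 5.35
ee_pos: [549.4, 299.2, 79.8]
eef_rot: [0.037, 0.999, 0.0, 0.0]
ft_force: [0.1, 0.6, 0.1]
grip_width: 54.6
grasp_force: 0.0
```

{"api": "jog_arm", "payload": {"plan": [[[0,0,0,0],[0,0,0,0],[0,0,0.01,0],[0,0,0.02,0],[0,0,0.03,0]]]}}

```text
time: 5.85
ee_pos: [549.2, 299.0, 97.9]
eef_rot: [0.038, 0.999, -0.0, -0.0]
ft_force: [0.2, 2.9, -1.4]
grip_width: 15.0
grasp_force: 0.5
```

The fingers were still closing when I started up, so the grip is too high. I'll reopen, go back down and grip again.

{"api": "jog_arm", "payload": {"plan": [[[0,0,0,0],[0,0,0,0],[0,0,0,0],[0,0,-0.03,0],[0,0,-0.03,0]]], "gripper": 0}}

```text
time: 6.35
ee_pos: [549.2, 299.0, 78.7]
eef_rot: [0.037, 0.999, -0.0, -0.0]
ft_force: [-0.5, -0.3, -0.3]
grip_width: 41.5
grasp_force: 0.0
```

{"api": "jog_arm", "payload": {"plan": [[[0,0,0,0],[0,0,0,0],[0,0,0,0],[0,0,0,0],[0,0,0,0]]], "gripper": -1}}

```text
time: 6.85
ee_pos: [549.5, 299.3, 79.8]
eef_rot: [0.037, 0.999, 0.0, 0.0]
ft_force: [1.1, 1.7, -2.2]
grip_width: 13.2
grasp_force: 45.0
```

{"api": "jog_arm", "payload": {"plan": [[[0,0,0,0],[0,0,0,0],[0,0,0,0],[0,0,0,0],[0,0,0,0]]]}}

```text
time: 7.35
ee_pos: [549.5, 299.4, 79.8]
eef_rot: [0.037, 0.999, 0.0, 0.0]
ft_force: [0.6, 2.4, 1.8]
grip_width: 13.4
grasp_force: 45.0
```

{"api": "jog_arm", "payload": {"plan": [[[0,0,0.03,0],[0,0,0.07,0],[0,0,0.1,0],[0,0,0.1,0],[0,0,0.05,0]]]}}

```text
time: 7.85
ee_pos: [550.0, 299.0, 187.2]
eef_rot: [0.038, 0.999, 0.001, 0.001]
ft_force: [0.7, -0.1, -3.3]
grip_width: 13.5
grasp_force: 45.0
```

{"api": "jog_arm", "payload": {"plan": [[[-0.01,-0.06,0,0.12],[-0.02,-0.12,0,0.12],[-0.02,-0.13,0,0.12],[-0.025,-0.13,0,0.12],[-0.025,-0.13,0,0.12]]]}}

```text
time: 8.35
ee_pos: [518.3, 126.2, 183.8]
eef_rot: [-0.005, 1.0, -0.0, -0.001]
ft_force: [1.1, 0.1, -4.5]
grip_width: 13.3
grasp_force: 45.0
```

{"api": "jog_arm", "payload": {"plan": [[[-0.025,-0.13,0,0.12],[-0.025,-0.13,0,0.12],[-0.025,-0.13,0,0.12],[-0.02,-0.12,0,0.12],[-0.015,-0.1,0,0.12]]]}}

```text
time: 8.85
ee_pos: [485.0, -57.3, 184.1]
eef_rot: [-0.046, 0.999, -0.0, -0.001]
ft_force: [-0.1, -0.7, -3.7]
grip_width: 13.4
grasp_force: 45.0
```

{"api": "jog_arm", "payload": {"plan": [[[-0.006,-0.074,0,0.08],[0,0,0,0],[0,0,0,0],[0,0,0,0],[0,0,0,0]]]}}

```text
time: 9.35
ee_pos: [484.5, -76.0, 184.3]
eef_rot: [-0.053, 0.999, 0.0, -0.0]
ft_force: [-0.5, 0.3, -4.2]
grip_width: 13.6
grasp_force: 45.0
```

Run:
```python
from h import *
s=monitor.get_state();print(s["time"],s["ee_pos"],s["eef_rot"])
x,y=s["eef_rot"][:2];print(np.degrees(2*np.arctan2(y,x))-180)
a=get("wrist");save(a,"w4.png")
zt=s["ee_pos"][2]-79.5
P=cloud(a);Z=P[...,2];H,S,V=cv2.split(cv2.cvtColor(a["img"],cv2.COLOR_RGB2HSV))
v,u=np.indices(Z.shape)
m=(S<60)&(V>100)&(abs(Z-zt-33)<5)&(u>150)&(u<360)&(v<190)
print(zt,np.median(Z[m]),m.sum())
r=cv2.minAreaRect(np.array([ray(a,x,y,zt+33)[:2] for x,y in np.argwhere(m)[:,::-1]],np.float32));print("-x cell rim",r)
```

```text
9.35 [484.53193616 -76.04994214 184.30761326] [-5.26163622e-02  9.98614765e-01  4.05142676e-05 -2.61802903e-04]
6.032176700452368
104.80761325883685 137.71831241207397 4350
-x cell rim ((420.25177001953125, -83.45939636230469), (71.69898223876953, 112.01517486572266), 6.039759635925293)
```

View pics/w4.png

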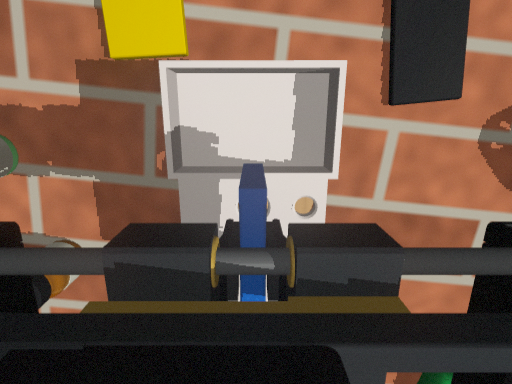

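The wrist view shows the tray level in the grip, with the pin hole at (304,205). The tray centre works out at (483.9,-76.7) with yaw 6.04°, against the stand at (484.3,-77.1) and about 6°. I'll lower slowly.

{"api": "jog_arm", "payload": {"plan": [[[0.001,-0.001,-0.03,0],[0,0,-0.04,0],[0,0,-0.03,0],[0,0,-0.01,0],[0,0,0,0]]]}}

```text
time: 9.9
ee_pos: [484.3, -77.5, 150.7]
eef_rot: [-0.052, 0.999, -0.0, -0.001]
ft_force: [0.3, 0.4, -3.8]
grip_width: 13.6
grasp_force: 45.0
```

{"api": "jog_arm", "payload": {"plan": [[[0,0,-0.01,0],[0,0,-0.01,0],[0,0,-0.01,0],[0,0,-0.01,0],[0,0,-0.01,0]]]}}

```text
time: 10.4
ee_pos: [484.9, -77.4, 136.3]
eef_rot: [-0.052, 0.999, -0.0, 0.0]
ft_force: [0.1, -1.1, -4.1]
grip_width: 13.2
grasp_force: 45.0
```

{"api": "jog_arm", "payload": {"plan": [[[0,0,-0.012,0],[0,0,-0.012,0],[0,0,-0.012,0],[0,0,-0.01,0],[0,0,-0.007,0]]]}}

```text
time: 10.9
ee_pos: [484.8, -77.4, 120.3]
eef_rot: [-0.052, 0.999, -0.0, -0.0]
ft_force: [-0.1, -0.6, -3.6]
grip_width: 13.6
grasp_force: 45.0
```

{"api": "jog_arm", "payload": {"plan": [[[0,0,-0.003,0],[0,0,-0.001,0],[0,0,0,0],[0,0,0,0],[0,0,0,0]]]}}

```text
time: 11.4
ee_pos: [484.7, -77.4, 119.7]
eef_rot: [-0.052, 0.999, 0.0, -0.0]
ft_force: [-5.2, 1.1, 4.6]
grip_width: 13.4
grasp_force: 45.0
```

Contact with the seat registered, so I release and back straight up.

{"api": "jog_arm", "payload": {"plan": [[[0,0,0,0],[0,0,0,0],[0,0,0,0],[0,0,0,0],[0,0,0,0]]], "gripper": 1}}

```text
time: 11.9
ee_pos: [485.0, -77.4, 119.5]
eef_rot: [-0.052, 0.999, -0.0, 0.0]
ft_force: [-0.4, 0.1, -0.1]
grip_width: 45.4
grasp_force: 0.0
```

{"api": "jog_arm", "payload": {"plan": [[[0,0,0.03,0],[0,0,0.08,0],[0,0,0.1,0],[0,0,0.1,0],[0,0,0.05,0]]]}}

```text
time: 12.4
ee_pos: [485.8, -77.7, 230.8]
eef_rot: [-0.052, 0.999, 0.0, 0.002]
ft_force: [0.4, -0.5, -0.6]
grip_width: 83.3
grasp_force: 0.0
```

Run:
```python
from h import *
a=get("wrist");P=cloud(a);Z=P[...,2];H,S,V=cv2.split(cv2.cvtColor(a["img"],cv2.COLOR_RGB2HSV))
v,u=np.indices(Z.shape);C=(u>150)&(u<360)&(v<235)
m=C&(S<60)&(V>100)&(abs(Z-73)<4)
q=P[m];A=np.c_[q[:,:2]-[484,-77],np.ones(len(q))];print("rim plane",np.linalg.lstsq(A,q[:,2],rcond=None)[0],m.sum())
m2=m&(v<200)&(P[...,0]<460);r=cv2.minAreaRect(np.array([ray(a,x,y,73)[:2] for x,y in np.argwhere(m2)[:,::-1]],np.float32));print("-x rim",r)
a=get("top");P=cloud(a);Z=P[...,2];H,S,V=cv2.split(cv2.cvtColor(a["img"],cv2.COLOR_RGB2HSV));v,u=np.indices(Z.shape)
m=(abs(P[...,0]-484)<120)&(abs(P[...,1]+77)<80)&(S<60)&(V>90)&(abs(Z-73)<6)
r=cv2.minAreaRect(np.array([ray(a,x,y,73)[:2] for x,y in np.argwhere(m)[:,::-1]],np.float32));print("top rim",r,np.median(Z[m]))
```

```text
rim plane [-1.11782857e-03 -4.48602782e-04  7.29534790e+01] 2233
-x rim ((420.4652099609375, -84.82805633544922), (72.04727935791016, 112.05792236328125), 5.9970808029174805)
top rim ((480.8631591796875, -37.679351806640625), (53.658721923828125, 201.7731170654297), 88.88139343261719) 73.61381245899359
```

The tray is seated: rim plane at 72.95 mm (expected 73), tilt about 0.001 rad, yaw 6.0°, centre about (484.2,-77.7). Next is the amber jar at (607.5,-289.6).

{"api": "jog_arm", "payload": {"plan": [[[0.04,-0.07,0,0],[0.07,-0.12,0,0],[0.08,-0.14,0,0],[0.08,-0.14,0,0],[0.08,-0.14,0,0]]]}}

```text
time: 13.0
ee_pos: [590.5, -261.7, 226.5]
eef_rot: [-0.052, 0.999, 0.0, -0.0]
ft_force: [0.2, 1.1, 1.0]
grip_width: 87.1
grasp_force: 0.0
```

{"api": "jog_arm", "payload": {"plan": [[[0.059,-0.098,0,0],[0,0,-0.03,0],[0,0,-0.08,0],[0,0,-0.1,0],[0,0,-0.08,0]]]}}

```text
time: 13.5
ee_pos: [606.6, -288.9, 137.8]
eef_rot: [-0.052, 0.999, 0.001, -0.001]
ft_force: [-0.2, 0.4, -0.3]
grip_width: 86.8
grasp_force: 0.0
```

Run:
```python
from h import *
s=monitor.get_state();print(s["time"],s["ee_pos"],s["eef_rot"])
a=get("wrist");P=cloud(a);Z=P[...,2]
for n,c in (("amber",(607.5,-289.6)),("green",(488.6,-359.8))):
    m=(np.hypot(P[...,0]-c[0],P[...,1]-c[1])<40)&(abs(Z-80)<4)
    if m.sum()>30: print(n,m.sum(),cv2.minEnclosingCircle(np.array([ray(a,x,y,80)[:2] for x,y in np.argwhere(m)[:,::-1]],np.float32)))
```

```text
13.5 [ 606.62802902 -288.89592721  137.82559964] [-5.19018823e-02  9.98651556e-01  5.11080960e-04 -1.00129208e-03]
amber 2816 ((607.6238403320312, -292.091552734375), 22.546154022216797)
green 3735 ((489.4276123046875, -362.2117919921875), 22.66568946838379)
```

{"api": "jog_arm", "payload": {"plan": [[[0,-0.007,-0.08,0],[0,0,-0.1,0],[0,0,-0.07,0],[0,0,-0.03,0],[0,0,-0.011,0]]]}}

```text
time: 14.05
ee_pos: [607.1, -291.4, 52.4]
eef_rot: [-0.052, 0.999, 0.0, -0.001]
ft_force: [0.8, 0.4, 1.4]
grip_width: 86.9
grasp_force: 0.0
```

{"api": "jog_arm", "payload": {"plan": [[[0,0,0,0],[0,0,0,0],[0,0,0,0],[0,0,0,0],[0,0,0,0]]], "gripper": -1, "newtons": 25}}

```text
time: 14.55
ee_pos: [607.7, -292.0, 53.6]
eef_rot: [-0.052, 0.999, -0.0, 0.0]
ft_force: [-0.0, -0.7, 0.6]
grip_width: 55.1
grasp_force: 0.0
```

{"api": "jog_arm", "payload": {"plan": [[[0,0,0,0],[0,0,0,0],[0,0,0,0],[0,0,0,0],[0,0,0,0]]]}}

```text
time: 15.05
ee_pos: [607.7, -291.9, 53.4]
eef_rot: [-0.052, 0.999, 0.0, 0.0]
ft_force: [-1.8, 0.4, 5.2]
grip_width: 49.0
grasp_force: 25.0
```

{"api": "jog_arm", "payload": {"plan": [[[0,0,0.03,0],[0,0,0.08,0],[0,0,0.1,0],[0,0,0.07,0],[0,0,0.02,0]]]}}

```text
time: 15.55
ee_pos: [608.4, -292.8, 145.9]
eef_rot: [-0.052, 0.999, -0.001, 0.002]
ft_force: [-0.3, 0.4, -1.7]
grip_width: 49.3
grasp_force: 25.0
```

{"api": "jog_arm", "payload": {"plan": [[[-0.019,0.06,0,0],[-0.03,0.12,0,0],[-0.03,0.12,0,0],[-0.03,0.12,0,0],[-0.03,0.12,0,0]]]}}

```text
time: 16.05
ee_pos: [564.7, -128.5, 142.1]
eef_rot: [-0.052, 0.999, -0.0, -0.001]
ft_force: [0.9, -0.1, -1.9]
grip_width: 49.4
grasp_force: 25.0
```

{"api": "jog_arm", "payload": {"plan": [[[-0.03,0.11,0,0],[-0.03,0.087,0,0],[0,0,0,0],[0,0,0,0],[0,0,0,0]]]}}

```text
time: 16.55
ee_pos: [547.7, -72.0, 142.8]
eef_rot: [-0.051, 0.999, -0.0, -0.0]
ft_force: [-0.2, 0.4, -2.3]
grip_width: 49.6
grasp_force: 25.0
```

Run:
```python
from h import *
s=monitor.get_state();print(s["time"],s["ee_pos"],s["eef_rot"],s["grip_width"])
a=get("wrist");P=cloud(a);Z=P[...,2];save(a,"w5.png")
b=get("top");save(b,"t5.png",(180,120,360,260),3)
```

```text
16.55 [547.73568302 -71.95594009 142.8201131 ] [-5.12168313e-02  9.98687473e-01 -3.49100727e-04 -2.14287710e-04] 49.5559972719502
```

View pics/w5.png

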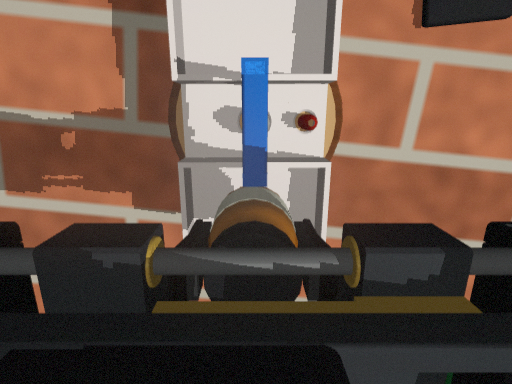

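The amber jar hangs upright over the near (+x) cell at (252,240), and the red pin shows through its hole at (307,121). I lower it gently.

{"api": "jog_arm", "payload": {"plan": [[[0,0,-0.02,0],[0,0,-0.03,0],[0,0,-0.03,0],[0,0,-0.025,0],[0,0,-0.015,0]]]}}

```text
time: 17.15
ee_pos: [547.4, -70.8, 105.9]
eef_rot: [-0.052, 0.999, -0.0, -0.001]
ft_force: [-0.9, -0.2, -1.6]
grip_width: 49.3
grasp_force: 25.0
```

{"api": "jog_arm", "payload": {"plan": [[[0,0,-0.008,0],[0,0,-0.006,0],[0,0,-0.004,0],[0,0,-0.002,0],[0,0,0,0]]]}}

```text
time: 17.65
ee_pos: [548.0, -70.8, 101.4]
eef_rot: [-0.052, 0.999, 0.0, 0.0]
ft_force: [-0.8, -0.0, -1.6]
grip_width: 49.2
grasp_force: 25.0
```

{"api": "jog_arm", "payload": {"plan": [[[0,0,-0.002,0],[0,0,-0.001,0],[0,0,0,0],[0,0,0,0],[0,0,0,0]]]}}

```text
time: 18.15
ee_pos: [548.2, -70.8, 101.3]
eef_rot: [-0.052, 0.999, 0.0, 0.0]
ft_force: [-4.3, 0.7, 8.3]
grip_width: 49.1
grasp_force: 25.0
```

{"api": "jog_arm", "payload": {"plan": [[[0,0,0,0],[0,0,0,0],[0,0,0,0],[0,0,0,0],[0,0,0,0]]], "gripper": 1}}

```text
time: 18.65
ee_pos: [547.9, -70.8, 100.2]
eef_rot: [-0.052, 0.999, -0.0, -0.0]
ft_force: [-0.5, -0.2, -0.7]
grip_width: 80.9
grasp_force: 0.0
```

{"api": "jog_arm", "payload": {"plan": [[[0,0,0.03,0],[0,0,0.08,0],[0,0,0.1,0],[0,0,0.06,0],[0,0,0.03,0]]]}}

```text
time: 19.15
ee_pos: [548.7, -71.0, 192.7]
eef_rot: [-0.052, 0.999, 0.0, 0.001]
ft_force: [-0.5, -0.0, 0.5]
grip_width: 86.9
grasp_force: 0.0
```

Run:
```python
from h import *
s=monitor.get_state();print(s["time"],s["ee_pos"])
a=get("wrist");P=cloud(a);Z=P[...,2]
m=(np.hypot(P[...,0]-547,P[...,1]+71)<40)&(abs(Z-128)<4)
q=P[m];print(m.sum(),np.median(Z[m]),np.linalg.lstsq(np.c_[q[:,:2]-q[:,:2].mean(0),np.ones(len(q))],q[:,2],rcond=None)[0])
print(cv2.minEnclosingCircle(np.array([ray(a,x,y,128)[:2] for x,y in np.argwhere(m)[:,::-1]],np.float32)))
m=(abs(P[...,0]-420)<60)&(abs(P[...,1]+80)<70)&(abs(Z-73)<3);print("rim",np.median(Z[m]),m.sum())
```

```text
19.15 [548.72052539 -71.02753738 192.65281388]
2662 128.32473520277858 [ 8.76321257e-03 -1.34522122e-03  1.28293159e+02]
((548.0935668945312, -71.40972900390625), 22.510963439941406)
rim 73.09698863125743 1478
```

{"api": "jog_arm", "payload": {"plan": [[[-0.016,-0.07,0,0],[-0.025,-0.12,0,0],[-0.025,-0.13,0,0],[-0.025,-0.13,0,0],[-0.025,-0.13,0,0]]]}}

```text
time: 19.7
ee_pos: [512.2, -246.0, 189.5]
eef_rot: [-0.052, 0.999, 0.0, -0.0]
ft_force: [0.3, 0.6, 0.3]
grip_width: 86.5
grasp_force: 0.0
```

{"api": "jog_arm", "payload": {"plan": [[[-0.025,-0.13,0,0],[-0.025,-0.13,0,0],[-0.025,-0.1,0,0],[-0.005,-0.03,0,0],[0,0,-0.03,0]]]}}

```text
time: 20.2
ee_pos: [488.5, -363.5, 181.2]
eef_rot: [-0.05, 0.999, -0.001, 0.0]
ft_force: [-0.2, -0.2, 0.3]
grip_width: 87.1
grasp_force: 0.0
```

Run:
```python
from h import *
s=monitor.get_state();print(s["time"],s["ee_pos"],s["eef_rot"])
a=get("wrist");P=cloud(a);Z=P[...,2]
c=(488.6,-361);m=(np.hypot(P[...,0]-c[0],P[...,1]-c[1])<40)&(abs(Z-80)<4)
print(m.sum(),cv2.minEnclosingCircle(np.array([ray(a,x,y,80)[:2] for x,y in np.argwhere(m)[:,::-1]],np.float32)))
```

```text
20.2 [ 488.49087362 -363.50705176  181.17304838] [-5.03922805e-02  9.98729343e-01 -5.46762713e-04  1.38170090e-04]
1988 ((487.69122314453125, -363.0088195800781), 22.51909637451172)
```

{"api": "jog_arm", "payload": {"plan": [[[0,0,-0.1,0],[0,0,-0.14,0],[0,0,-0.11,0],[0,0,-0.05,0],[0,0,-0.027,0]]]}}

```text
time: 20.75
ee_pos: [489.1, -359.9, 51.5]
eef_rot: [-0.053, 0.999, 0.001, -0.001]
ft_force: [0.3, 0.9, -0.1]
grip_width: 87.0
grasp_force: 0.0
```

{"api": "jog_arm", "payload": {"plan": [[[0,0,0,0],[0,0,0,0],[0,0,0,0],[0,0,0,0],[0,0,0,0]]], "gripper": -1}}

```text
time: 21.25
ee_pos: [489.4, -362.0, 53.8]
eef_rot: [-0.052, 0.999, -0.0, 0.001]
ft_force: [0.3, -1.4, -0.7]
grip_width: 54.8
grasp_force: 0.0
```

{"api": "jog_arm", "payload": {"plan": [[[0,0,0,0],[0,0,0,0],[0,0,0,0],[0,0,0,0],[0,0,0,0]]]}}

```text
time: 21.75
ee_pos: [489.3, -362.0, 53.6]
eef_rot: [-0.052, 0.999, -0.0, 0.0]
ft_force: [-1.3, 1.2, 7.1]
grip_width: 48.9
grasp_force: 25.0
```

{"api": "jog_arm", "payload": {"plan": [[[0,0,0.03,0],[0,0,0.08,0],[0,0,0.1,0],[0,0,0.07,0],[0,0,0.02,0]]]}}

```text
time: 22.25
ee_pos: [489.7, -362.5, 145.6]
eef_rot: [-0.052, 0.999, -0.001, 0.001]
ft_force: [-0.4, 0.1, -2.2]
grip_width: 49.1
grasp_force: 25.0
```

{"api": "jog_arm", "payload": {"plan": [[[-0.026,0.07,0,0],[-0.04,0.12,0,0],[-0.04,0.13,0,0],[-0.04,0.13,0,0],[-0.03,0.13,0,0]]]}}

```text
time: 22.75
ee_pos: [434.7, -186.2, 142.1]
eef_rot: [-0.052, 0.999, 0.0, -0.001]
ft_force: [0.6, 0.4, -2.7]
grip_width: 49.2
grasp_force: 25.0
```

{"api": "jog_arm", "payload": {"plan": [[[-0.02,0.12,0,0],[-0.015,0.1,0,0],[-0.005,0.067,0,0],[0,0,0,0],[0,0,0,0]]]}}

```text
time: 23.25
ee_pos: [423.8, -101.6, 142.7]
eef_rot: [-0.052, 0.999, -0.0, -0.0]
ft_force: [-0.3, -0.0, -1.7]
grip_width: 49.1
grasp_force: 25.0
```

{"api": "jog_arm", "payload": {"plan": [[[0,0,0,0],[0,0,0,0],[0,0,0,0],[0,0,0,0],[0,0,0,0]]]}}

```text
time: 23.75
ee_pos: [424.2, -101.9, 143.1]
eef_rot: [-0.052, 0.999, -0.0, -0.0]
ft_force: [0.3, 0.2, -2.1]
grip_width: 49.2
grasp_force: 25.0
```

Reached, vertical, and on target. Lowering.

{"api": "jog_arm", "payload": {"plan": [[[0,0,-0.02,0],[0,0,-0.03,0],[0,0,-0.03,0],[0,0,-0.025,0],[0,0,-0.015,0]]]}}

```text
time: 24.25
ee_pos: [423.7, -101.7, 106.0]
eef_rot: [-0.052, 0.999, -0.0, -0.001]
ft_force: [0.3, 0.3, -2.2]
grip_width: 49.3
grasp_force: 25.0
```

{"api": "jog_arm", "payload": {"plan": [[[0,0,-0.008,0],[0,0,-0.006,0],[0,0,-0.004,0],[0,0,-0.002,0],[0,0,0,0]]]}}

```text
time: 24.75
ee_pos: [424.4, -101.7, 101.5]
eef_rot: [-0.052, 0.999, 0.0, 0.0]
ft_force: [-1.9, -0.1, 3.3]
grip_width: 49.2
grasp_force: 25.0
```

{"api": "jog_arm", "payload": {"plan": [[[0,0,-0.002,0],[0,0,0,0],[0,0,0,0],[0,0,0,0],[0,0,0,0]]]}}

```text
time: 25.25
ee_pos: [424.5, -101.8, 101.4]
eef_rot: [-0.052, 0.999, 0.0, 0.0]
ft_force: [-5.5, 0.3, 12.2]
grip_width: 48.7
grasp_force: 25.0
```

Contact on the cell floor. Release, rise, then check.

{"api": "jog_arm", "payload": {"plan": [[[0,0,0.002,0],[0,0,0,0],[0,0,0,0],[0,0,0,0],[0,0,0,0]]], "gripper": 1}}

```text
time: 25.75
ee_pos: [424.2, -101.7, 101.1]
eef_rot: [-0.052, 0.999, -0.0, -0.0]
ft_force: [0.5, 0.2, 0.6]
grip_width: 81.1
grasp_force: 0.0
```

{"api": "jog_arm", "payload": {"plan": [[[0,0,0.02,0],[0,0,0.06,0],[0,0,0.1,0],[0,0,0.1,0],[0,0,0.05,0]]]}}

```text
time: 26.25
ee_pos: [425.1, -102.0, 203.0]
eef_rot: [-0.052, 0.999, -0.0, 0.002]
ft_force: [0.2, 0.8, 0.8]
grip_width: 86.9
grasp_force: 0.0
```

{"api": "jog_arm", "payload": {"plan": [[[0,-0.05,0,0],[0.02,-0.1,0,0],[0.03,-0.13,0,0],[0.03,-0.13,0,0],[0,0,0,0]]]}}

```text
time: 26.75
ee_pos: [448.2, -229.8, 200.9]
eef_rot: [-0.049, 0.999, -0.002, 0.0]
ft_force: [-0.2, -0.6, -0.1]
grip_width: 87.0
grasp_force: 0.0
```

Run:
```python
from h import *
s=monitor.get_state();print(s["time"],s["ee_pos"],s["ft_force"])
b=get("scene");save(b,"s6.png",(150,120,450,330),2.5)
P=cloud(b)
for n,d in (("scene",b),("top",get("top"))):
    P=cloud(d);Z=P[...,2]
    for c in ((547.9,-71),(424.4,-102)):
        m=(np.hypot(P[...,0]-c[0],P[...,1]-c[1])<35)&(abs(Z-128)<4)
        if m.sum()>10: print(n,c,m.sum(),np.median(P[m],0).round(1),cv2.minEnclosingCircle(np.array([ray(d,x,y,128)[:2] for x,y in np.argwhere(m)[:,::-1]],np.float32)))
    m=(np.hypot(P[...,0]-484,P[...,1]+77)<120)&(abs(Z-73)<4);q=P[m]
    if m.sum()>30: print(m.sum(),np.median(Z[m]))
```

```text
26.75 [ 448.19299354 -229.79175808  200.88340867] [-0.1869286  -0.55086539 -0.1294826 ]
scene (547.9, -71) 134 [548.  -73.5 128.8] ((542.1566772460938, -71.35244750976562), 27.955829620361328)
scene (424.4, -102) 120 [ 422.7 -103.2  128.7] ((427.846923828125, -97.77787780761719), 31.288238525390625)
308 73.04151494586785
top (547.9, -71) 242 [548.7 -70.2 128.5] ((542.8782958984375, -70.39555358886719), 27.66452407836914)
top (424.4, -102) 253 [ 423.3 -101.1  128.5] ((429.2251281738281, -97.31535339355469), 28.211999893188477)
432 73.65357803823656
```

View pics/s6.png

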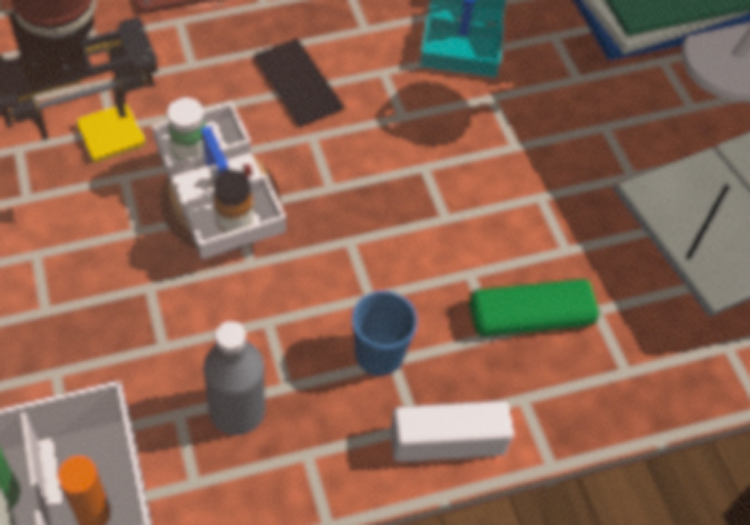

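The picture shows both jars upright in their cells, green at (186,125) and amber at (233,195), the tray level, and the bystanders untouched. I'm handing it in.

```bash
python3 -c "
from h import *
print(sign_off())"
```

```text
the job is handed in; nothing more can be done
None
```

The tray is home and flat on the stand, with the amber jar upright in the +x cell and the green jar in the -x cell; the job was handed in at about 27 s, and sign-off returned no verdict.

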